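# Set the slicing fence to the green slant

## Task

The fence on the cutting board is locked for straight cuts; set it for slanted cuts on the green side. Pull the black spring knob at the fence's free end up, swing the fence round to the hole with the green collar, and let the knob go so that its pin snaps fully down into that hole.

Things in the scene. Friction and masses are not known exactly. Their poses are not given: they have to be found in the camera images.
- knob_centre (a point): Centre of the black round spring knob on the free end of the aluminium fence: 27 mm across, 30 mm tall, upright, centre 73 mm above the worktop with the pin home. A steel housing 25 mm wide ends 4 mm under it; the fence bar (16 mm wide) has its top at 42 mm. Its 10 mm pin runs down the same axis into a hole of the board; it starts in the middle hole (plain steel collar).
- plunger (a joint): How far the knob is pulled up, in m: 0 with the pin home in a hole, stop at 0.022. The pin reaches 12 mm into the hole and is clear of the board above 0.012. A spring pulls it down with about 4 N at 0 and 8 N at 0.016. Let go beside a hole, the pin rests on the board at 0.012 and drops in if the fence is swung on over a hole.
- pivot (a point): Point on the fence's vertical pivot axis, at the top face of the board (18 mm above the worktop). The fence is a straight bar that turns easily about it, 160 mm from this axis to the knob's axis, 39 degrees to either side of the middle hole. The wooden board, 240 x 280 x 18 mm, is screwed down.
- green_hole (a point): Centre of the mouth of the hole with the green collar (32 mm across, 3 mm high), at the top face of the board (18 mm above the worktop). The hole is 16 mm wide, 160 mm from the pivot axis and 30 degrees round from the middle hole, to the left or to the right; a red-collared hole lies as far to the other side. This point's own axes mean nothing.

How it is judged:
On the way:
1. the knob is pulled up so that the pin is clear of the board (value of joint plunger above 0.012 m), for 0.1 s.
At the end, for the whole second after the job is handed in: The knob's axis stands within 10 mm of the centre of the green-collared hole and the pin is fully down in it (knob within 3 mm of its lowest position), at rest and released (horizontal distance between knob_centre and green_hole below 0.01 m and value of joint plunger below 0.003 m and velocity of joint plunger below 0.01 m/s); the robot touches nothing.
It also fails if it takes over 32 s, if anything falls off the work surface, if the arm or the gripper's body presses on something with over 40 N, if the wrist force passes 120 N, or if a joint passes its speed limit or range.

## Robot

A 6-joint arm with a two-finger parallel gripper is mounted at the origin on a cart in front of the work surface, level with it; the furniture and walls round the work are solid. World frame = base frame: x ahead of the robot, y to its left, z up, the work surface at z = 0. Lengths are in m, angles in rad, forces in N, time in s.
With the tool pointing down it reaches from about 0.275 to 0.725 m from the base axis. Payload 15.9 kg.
Tool frame: the origin (TCP) lies at the centre of the arm's flange, where the gripper is bolted on; the fingertips stand 173 mm ahead of it and the grasp point (between the pads) lies 155 mm ahead of it; z points along the fingers, y is the line along which they close (so a half turn about z gives the same grasp; the last joint's range is limited). The gripper opens to 85 mm and grips with 20 to 120 N. Pads are 22 mm wide; open, the fingers measure 114 mm over their backs; the gripper's body (76 mm by 85 mm) begins 54 mm behind the grasp point. The pads swing forward as they close: fully open they stand 13 mm farther back than shut.
Start: joints at [1.285, 0.213, -0.034, 1.323, 0, 1.571], TCP at [0.141, 0.48, 0.405] pointing down, gripper open.
Joint ranges: [-2.98, 2.98], [-0.74, 1.72], [-1.14, 1.35], [-2.1, 2.04], [-1.57, 1.44], [-3.14, 3.14]. Speed limits (rad/s): [1.89, 1.89, 2.39, 2.57, 3.14, 3.14].

## Interface

Orientations are given as a unit quaternion [w, x, y, z].
In Python, from workcell import get_state, grab_frame, camera_model, close_job gives the robot as it stands.
- The arm moves only by the tool move_arm, never from a script. Its argument "moves" is one flat list of numbers, 6 for each row, row after row: the shift along the world's x, y, z in mm, then the turn, a rotation vector about the world's x, y, z in degrees. A call has 1 to 12 rows; each row is the pose to reach, as a shift and turn from the pose commanded when the call began; what a row does not reach only later rows make up. A row lasts 1/10 s, in which the tool goes at most 50 mm and 8.59 degrees, less where a joint would pass 70% of its speed; a pose out of reach is approached as far as the arm can. A call with a gripper value outside its range is refused whole. "fingers" is the closure, from 0 (fully open) to 1 (shut), set as the call begins (left out, the last holds). The fingers move at their own pace and stop on an object; "force" is the grip in N (left out, the last holds). Time passes only in rows, so rows that repeat a pose let the fingers close. It gives the time, the measured TCP pose, the force, the opening and the grip force at its end, in the units of the state.
- get_state(): the state, without advancing time (a new reading comes with each control period).
- grab_frame(name): name is "scene" or "top"; returns the picture (384x512x3 uint8, red, green, blue); there is no depth.
- camera_model(name): a dict with "fx", "fy", "cx", "cy" (pixels), "R" (3x3) and "t" (3): a world point X has camera coordinates R X + t. Camera axes: x right, y down, z forward; pixel columns grow to the right and rows downward; lengths in m; the calibration is good to about 2 mm. A picture is of the moment at which its call begins. camera_model takes no time and is no camera call.
- close_job(): hands the job in; it is judged then, once.
The state is a dict: "time": time; "joint_pos": joint angles; "qvel": joint speeds; "joint_efforts": joint torques, N m; "tool_pos": TCP position; "ee_rot": TCP orientation; "force": force on the tool from outside, world axes, zero at the start; "moment": the same for the moment, N m; "width": finger opening in m; "finger_force": force on a finger pad.
Only numpy, scipy, OpenCV 4.12 (cv2) and the standard library are available. Lean on these libraries where they do the work, as an engineer would, in place of code of your own. Each camera call takes 0.05 s, during which the arm holds its last target. There are 200 camera calls.

## Working session

There is one attempt and no reset: what is moved stays moved. The work goes in short steps, Python scripts to look and compute and a tool call to move; the robot and the scene stay as the last step left them, time stands still between calls to the robot, and variables do not carry over. Pictures are saved under pics/ and viewed, at most 10 in all, crops included, and the job is handed in when it is done.

Besides the shell and the picture viewer there is one more tool, called after "Emit:" in YAML: its name, and indented under it one key for each argument. move_arm: Moves the arm, as the interface text tells. Its arguments: {"type":"object","properties":{"moves":{"type":"array"},"fingers":{"type":"number"},"force":{"type":"number"}},"required":["moves"]}

```bash
mkdir -p pics
python3 - <<'E'
from workcell import *
import cv2
for n in("scene","top"):
    cv2.imwrite(f"pics/{n}0.png",cv2.resize(grab_frame(n)[:,:,::-1],(800,600)))
    print(n,camera_model(n))
s=get_state();print(s['tool_pos'],s['ee_rot'],s['time'],s['width'])
E
```

```text
scene {'fx': 443.60351857505617, 'fy': 443.60351857505617, 'cx': 256.6198228772906, 'cy': 190.9640418198054, 'R': array([[-0.57588822, -0.81736176,  0.01650788],
       [-0.55369557,  0.3751019 , -0.74345126],
       [ 0.60147649, -0.43728517, -0.66858635]]), 't': array([0.32924154, 0.35419044, 0.57312584])}
top {'fx': 412.2684069086746, 'fy': 412.2684069086746, 'cx': 258.13540621499067, 'cy': 192.1899534480198, 'R': array([[ 0.00850798, -0.99933814,  0.03536798],
       [-0.99596946, -0.01162688, -0.08893626],
       [ 0.08928861, -0.03446876, -0.99540919]]), 't': array([0.01247467, 0.5462339 , 0.87907992])}
[0.14094262 0.4795908  0.40427874] [-4.95780225e-05  1.42432387e-01  9.89804417e-01 -4.78489571e-04] 0.1 0.0853532503631186
```

View pics/scene0.png

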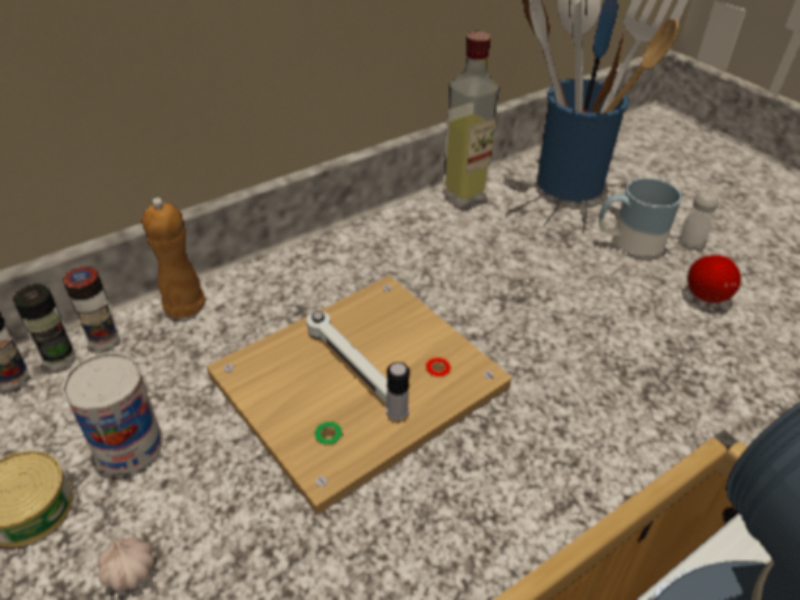

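View pics/top0.png

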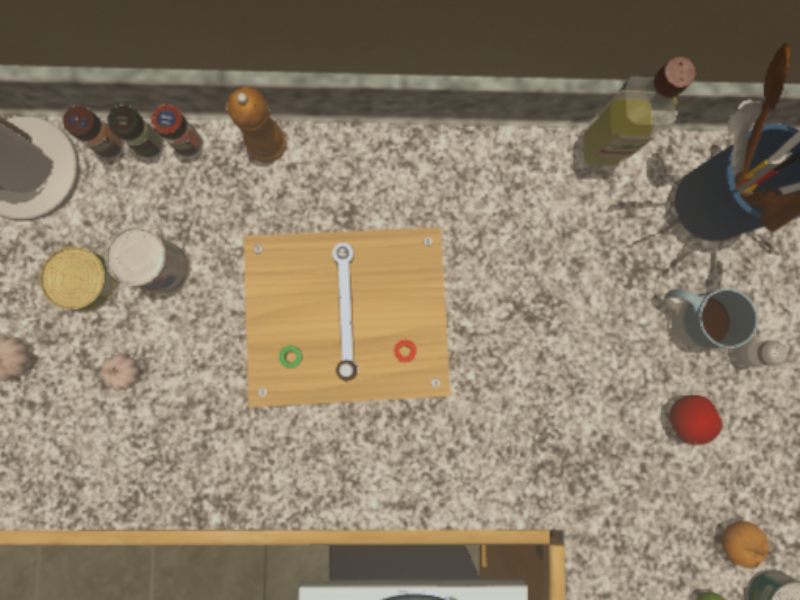

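The top view (800x600) shows green collar (291,357), red collar (405,351), knob top (346,370) and pivot (343,253). The scene view shows green (328,433), red (438,367) and knob top (398,371).

```bash
cat > h.py <<'E'
from workcell import *
import numpy as np
def ray(n,u,v,z):
    c=camera_model(n);u,v=(u*.64-.18,v*.64-.18)
    d=c['R'].T@np.array([(u-c['cx'])/c['fx'],(v-c['cy'])/c['fy'],1]);o=-c['R'].T@c['t']
    return o+d*(z-o[2])/d[2]
E
python3 - <<'E'
from h import *
from scipy.optimize import least_squares
obs=[("top",291,357,.021,'g'),("top",405,351,.021,'r'),("top",346,370,.088,'k'),("top",343,253,.045,'p'),
("scene",328,433,.021,'g'),("scene",438,367,.021,'r'),("scene",398,371,.088,'k')]
P=[ray(*o[:4])[:2] for o in obs]
for o,p in zip(obs,P):print(o[0],o[4],p.round(4))
def pt(q,k):
    if k=='p':return q[:2]
    a=q[2]+{'g':-1,'r':1,'k':0}[k]*np.pi/6
    return q[:2]+.16*np.array([np.cos(a),np.sin(a)])
f=lambda q:np.concatenate([pt(q,o[4])-p for o,p in zip(obs,P)])
r=least_squares(f,[.6,0,np.pi]);print(r.x,(r.fun*1000).round(1))
for k in 'pkgr':print(k,pt(r.x,k).round(4))
E
```

```text
top g [0.4659 0.1736]
top r [0.4756 0.0153]
top k [0.4499 0.0936]
top p [0.6089 0.1026]
scene g [0.4636 0.1751]
scene r [0.4731 0.0156]
scene k [0.4459 0.0946]
[0.60795934 0.10296005 3.19917347] [-0.9  1.3 -1.4 -0.2 -1.6  0.2 -0.9  0.4  1.4 -0.2  1.2 -0.5  2.3 -0.9]
p [0.608 0.103]
k [0.4482 0.0938]
g [0.465  0.1749]
r [0.4742 0.0151]
```

Emit:
move_arm:
  moves: [26, -32, 0, 0, 0, 1, 52, -64, 0, 0, 0, 2, 78, -96, 0, 0, 0, 3, 104, -128, -10, 0, 0, 4, 130, -160, -20, 0, 0, 5, 156, -192, -30, 0, 0, 6, 182, -224, -40, 0, 0, 7, 208, -256, -50, 0, 0, 8, 234, -288, -60, 0, 0, 9, 260, -320, -70, 0, 0, 10, 286, -352, -80, 0, 0, 10, 307, -386, -84, 0, 0, 10]
  fingers: 0
  force: 60

```text
time: 1.3
tool_pos: [0.4487, 0.0921, 0.3197]
ee_rot: [-0.001, 0.056, 0.998, -0.0]
force: [0.6, 1.0, -0.1]
width: 0.0853
finger_force: 0.0
```

Emit:
move_arm:
  moves: [0, 0, -10, 0, 0, 0, 0, 0, -20, 0, 0, 0, 0, 0, -20, 0, 0, 0]

```text
time: 1.6
tool_pos: [0.447, 0.0941, 0.2993]
ee_rot: [-0.001, 0.055, 0.998, -0.0]
force: [-1.3, 0.7, -1.3]
width: 0.0854
finger_force: 0.0
```

Run:
```python
from h import *
import cv2
a=grab_frame("scene")[180:310,190:340];cv2.imwrite("pics/s1.png",cv2.resize(a[:,:,::-1],None,fx=4,fy=4))
s=get_state();print(s['tool_pos'],s['ee_rot'],s['joint_pos'],s['time'],s['force'])
c=camera_model("scene")
for X in [(.448,.094,.073),(.448,.094,.088)]:
    p=c['R']@np.array(X)+c['t'];print(4*(c['fx']*p[0]/p[2]+c['cx']-190),4*(c['fy']*p[1]/p[2]+c['cy']-180))
```

```text
[0.44718666 0.09438201 0.30012228] [-7.65787141e-04  5.50188118e-02  9.98485013e-01 -1.51489478e-04] [ 2.07971743e-01  1.74355689e-01 -3.51958072e-01  1.04604024e+00
  1.05644216e-04  3.18064909e-01] 1.65 [-0.18435724  0.1982213   0.41016533]
256.145742597868 249.24517416158176
256.5978340317429 225.37373348874814
```

View pics/s1.png

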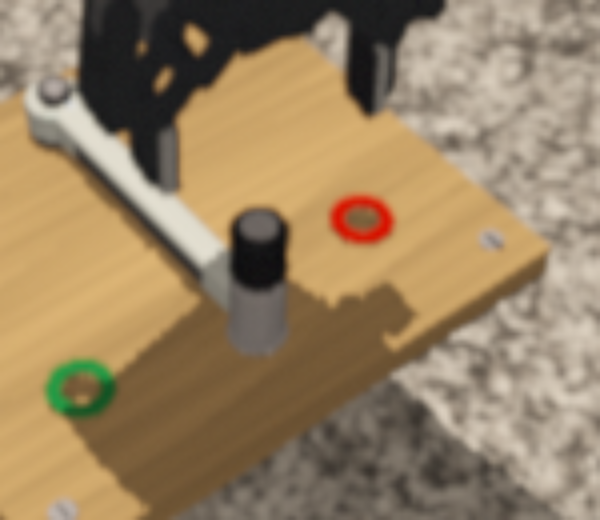

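The scene crop shows the knob top at (259,225), where the model predicts it. The open fingers, at (168,185) and (378,105), straddle it, so I'll descend and grip.

Emit:
move_arm:
  moves: [1, 0, -15, 0, 0, 0, 1, 0, -30, 0, 0, 0, 1, 0, -45, 0, 0, 0, 1, 0, -58, 0, 0, 0, 1, 0, -70, 0, 0, 0, 1, 0, -70, 0, 0, 0, 1, 0, -70, 0, 0, 0]

```text
time: 2.35
tool_pos: [0.4488, 0.0944, 0.2313]
ee_rot: [0.0, 0.055, 0.998, 0.0]
force: [-0.9, -0.4, 0.3]
width: 0.0855
finger_force: 0.0
```

Emit:
move_arm:
  moves: [0, 0, 0, 0, 0, 0, 0, 0, 0, 0, 0, 0, 0, 0, 0, 0, 0, 0, 0, 0, 0, 0, 0, 0, 0, 0, 0, 0, 0, 0, 0, 0, 0, 0, 0, 0, 0, 0, 0, 0, 0, 0, 0, 0, 0, 0, 0, 0, 0, 0, 0, 0, 0, 0, 0, 0, 0, 0, 0, 0]
  fingers: 1
  force: 50

```text
time: 3.35
tool_pos: [0.4491, 0.0937, 0.2311]
ee_rot: [0.0, 0.056, 0.998, 0.0]
force: [-1.3, -0.4, 7.4]
width: 0.0245
finger_force: 48.6
```

Emit:
move_arm:
  moves: [0, 0, 3, 0, 0, 0, 0, 0, 6, 0, 0, 0, 0, 0, 9, 0, 0, 0, 0, 0, 12, 0, 0, 0, 0, 0, 15, 0, 0, 0, 0, 0, 18, 0, 0, 0, 0, 0, 18, 0, 0, 0]

```text
time: 4.05
tool_pos: [0.449, 0.0937, 0.249]
ee_rot: [0.0, 0.056, 0.998, 0.0]
force: [4.9, 0.5, -9.1]
width: 0.0244
finger_force: 49.5
```

Run:
```python
from h import *
import cv2
a=grab_frame("scene")[180:310,190:340];cv2.imwrite("pics/s2.png",cv2.resize(a[:,:,::-1],None,fx=4,fy=4))
s=get_state();print(s['tool_pos'],s['time'],s['force'],s['width'])
```

```text
[0.4489832  0.09370705 0.24876596] 4.1 [ 3.61297247  0.83826325 -9.00954843] 0.024363831617130835
```

View pics/s2.png

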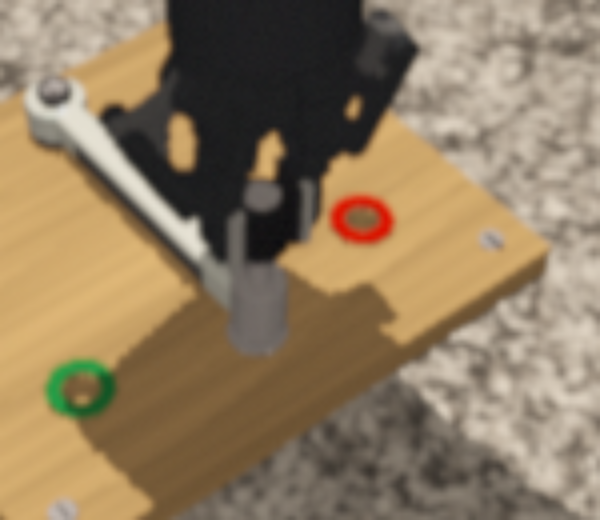

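The knob top moved up from (259,225) to (262,197), about 17.5 mm, and -9 N matches the spring, so the pin is clear. Next is the 30° swing toward green.

Emit:
move_arm:
  moves: [0, 8.4, 0, 0, 0, -3, 0, 16.7, 0, 0, 0, -6, 0.5, 25.1, 0, 0, 0, -9, 1.5, 33.4, 0, 0, 0, -12, 3, 41.6, 0, 0, 0, -15, 4.9, 49.8, 0, 0, 0, -18, 7.3, 57.8, 0, 0, 0, -21, 10, 65.8, 0, 0, 0, -24, 13.2, 73.5, 0, 0, 0, -27, 16.8, 81.1, 0, 0, 0, -30, 16.8, 81.1, 0, 0, 0, -30, 16.8, 81.1, 0, 0, 0, -30]

```text
time: 5.3
tool_pos: [0.4654, 0.1746, 0.2483]
ee_rot: [-0.0, 0.311, 0.95, -0.0]
force: [1.4, -0.2, -8.8]
width: 0.0244
finger_force: 49.6
```

Run:
```python
from h import *
import cv2
a=grab_frame("scene")[180:310,150:300];cv2.imwrite("pics/s3.png",cv2.resize(a[:,:,::-1],None,fx=4,fy=4))
s=get_state();print(s['tool_pos'],s['time'],s['force'],s['width'])
```

```text
[0.46538947 0.17448838 0.24840378] 5.35 [ 0.7829282  -0.56503427 -8.37505122] 0.02446084702436092
```

View pics/s3.png

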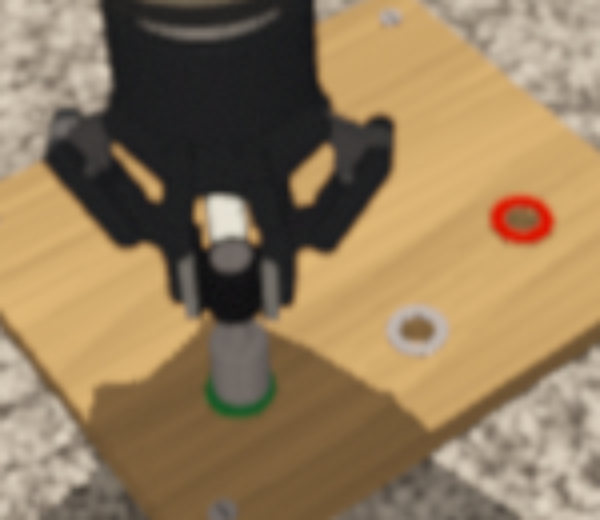

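The housing stands concentrically in the green collar at (241,395). I'll lower the knob with the grip kept, then release.

Emit:
move_arm:
  moves: [0, 0, -3, 0, 0, 0, 0, 0, -6, 0, 0, 0, 0, 0, -9, 0, 0, 0, 0, 0, -12, 0, 0, 0, 0, 0, -15, 0, 0, 0, 0, 0, -17, 0, 0, 0, 0, 0, -17, 0, 0, 0]

```text
time: 6.05
tool_pos: [0.4657, 0.1748, 0.2315]
ee_rot: [-0.0, 0.312, 0.95, -0.0]
force: [-2.5, 0.7, -4.6]
width: 0.0246
finger_force: 50.0
```

The -4.6 N reading matches the spring near home, so the pin is in the hole.

Emit:
move_arm:
  moves: [0, 0, 0, 0, 0, 0, 0, 0, 0, 0, 0, 0, 0, 0, 0, 0, 0, 0, 0, 0, 0, 0, 0, 0, 0, 0, 0, 0, 0, 0, 0, 0, 0, 0, 0, 0, 0, 0, 0, 0, 0, 0, 0, 0, 0, 0, 0, 0, 0, 0, 0, 0, 0, 0]
  fingers: 0

```text
time: 6.95
tool_pos: [0.4657, 0.1748, 0.2317]
ee_rot: [-0.0, 0.312, 0.95, -0.0]
force: [0.1, 0.1, 0.0]
width: 0.0855
finger_force: 0.0
```

Emit:
move_arm:
  moves: [0, 0, 15, 0, 0, 0, 0, 0, 35, 0, 0, 0, 0, 0, 60, 0, 0, 0, 0, 0, 85, 0, 0, 0, 0, 0, 100, 0, 0, 0, 0, 0, 100, 0, 0, 0, 0, 0, 100, 0, 0, 0]

```text
time: 7.65
tool_pos: [0.4657, 0.1748, 0.3314]
ee_rot: [0.0, 0.312, 0.95, 0.0]
force: [-0.2, 0.0, -0.9]
width: 0.0854
finger_force: 0.0
```

Run:
```python
from h import *
import cv2
a=grab_frame("scene")[180:310,150:300];cv2.imwrite("pics/s4.png",cv2.resize(a[:,:,::-1],None,fx=4,fy=4))
s=get_state();print(s['tool_pos'],s['time'],s['force'],s['width'])
c=camera_model("scene")
for z in(.088,.091,.1):
    p=c['R']@np.array([.465,.175,z])+c['t'];print(4*(c['fx']*p[0]/p[2]+c['cx']-150),4*(c['fy']*p[1]/p[2]+c['cy']-180))
```

```text
[0.46555239 0.17472568 0.33090044] 7.7 [-0.34995903 -0.63682093 -0.23775254] 0.08544260504482831
228.29524821794303 283.6125636455181
227.8624637659634 278.7531097001437
226.5494271395437 264.0098790099214
```

View pics/s4.png

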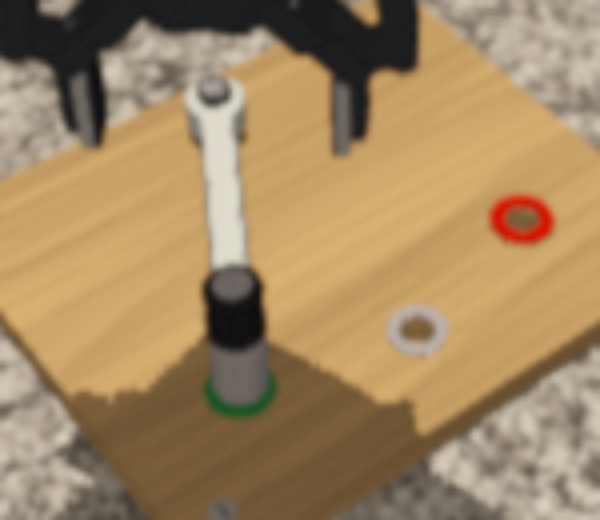

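The knob top is at (232,285), against (228,284) predicted with the pin home. It's fully down in the green hole and the gripper is clear.

```bash
python3 -c "
from workcell import *
print(close_job())"
```

```text
the job is handed in; nothing more can be done
None
```

The fence is set for slanted cuts on the green side: its pin is fully down in the green-collared hole, the gripper is clear, and I handed the job in at about 8 s of the 32 s allowed (no verdict came back).

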